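# Fit the locating sockets in a plaster mould half

### The arm

A 6-joint arm with a two-finger parallel gripper is mounted at the origin on the work surface. World frame = base frame: x ahead of the robot, y to its left, z up, the work surface at z = 0. Lengths are in mm, angles in rad, forces in N, time in s.
With the tool pointing down it reaches from about 275 to 1000 mm from the base axis. Payload 8.4 kg.
Tool frame: the origin (TCP) lies at the very end of the fingers, on their centre line; the grasp point (between the pads) lies 19 mm behind it (arm.tcp_to_grasp is the distance from the TCP to the grasp point, in mm); z points along the fingers, y is the direction in which the jaws open and shut (so a half turn about z gives the same grasp; the last joint's range is limited). The gripper opens to 85 mm and grips with 20 to 120 N. Pads are 22 mm wide; open, the fingers measure 114 mm over their backs; the gripper's body (76 mm by 85 mm) begins 54 mm behind the grasp point. The pads swing forward as they close: fully open they stand 13 mm farther back than shut.
Start: joints at [1.174, 0.353, 1.633, -0, 1.155, -0.002], TCP at [240.389, 576.924, 231.281] pointing down, gripper open.
Joint ranges: [-2.63, 2.63], [-0.92, 2.1], [0.06, 2.66], [-1.3, 4.44], [0, 2.69], [-3.02, 3.02]. Speed limits (rad/s): [2.22, 2.22, 2.79, 3.14, 3.14, 3.14].

### API

Orientations are given as a rotation vector (axis times angle).
In Python, from rig import arm gives the robot as it stands. The module is installed in compiled form; this text tells all that it offers.
- The arm moves only by the tool play_rows, never from a script. Its argument "commands" is a list of rows, each a list of 7 numbers: the turn, a rotation vector about the tool's x, y, z in rad, then the shift along the tool's x, y, z in cm, then the opening in per cent of the stroke, from 0 (shut) to 100 (fully open). A call has exactly 5 rows; each row shifts and turns the commanded pose from where the row before left it, along the tool's axes as they then stand; what a row does not reach is not made up. A row lasts 1/12 s, in which the tool goes at most 41.7 mm and 7.16 degrees, less where a joint would pass 70% of its speed; a pose out of reach is approached as far as the arm can. A call is refused whole if a number of a shift passes 4.17 or a number of a turn 0.125, either way. A call with a gripper value outside its range is refused whole. The fingers move at their own pace and stop on an object; "grip_force" is the grip in N (left out, the last holds). Time passes only in rows, so rows that do not move let the fingers close, or fill a call up. It gives the time, the measured TCP pose, the force and the opening at its end, in the units of the state.
- arm.sense(): the state, without advancing time (a new reading comes with each control period).
- arm.capture(name): name is "scene" or "top"; returns the picture (420x560x3 uint8, red, green, blue); there is no depth.
- arm.get_calibration(name): a dict with "mtx" (3x3 intrinsics, pixels), "T" (4x4, takes a point from camera to world coordinates). Camera axes: x right, y up, looking along -z (the intrinsics and any distortion apply to the point x, -y, -z); pixel columns grow to the right and rows downward; lengths in mm; the calibration is good to about 2 mm. A picture is of the moment at which its call begins. get_calibration takes no time and is no camera call.
- arm.job_done(): hands the job in, once; it reports no verdict.
Trained networks look in the newest picture that a camera, given by its name, has taken for a name from the list of things; names that differ only in an ending like _2 or _b are one class to them, and where a whole thing is asked for, a point or a joint stands for the part that bears it (a point fixed in the world has none). Each returns a list of dicts, best first, with "p" (0 to 1); they miss things now and then, are a little off and sometimes report something else, mostly with a low value. They report only what shows in the picture. A call takes as long as a camera call. They do not tell look-alikes from the thing itself.
- arm.search_frame(camera, query): "centre" ([x, y, z] in mm, in world coordinates, good to about 4 mm: the middle of the surface that is visible of it).
The state is a dict: "time_s": time; "joints": joint angles; "joint_velocities": joint speeds; "tau": joint torques, N m; "eef_pos": TCP position; "tool_rot": TCP orientation; "contact_force": force on the tool from outside, world axes, zero at the start; "moment": the same for the moment, N m; "width": finger opening in mm.
Only numpy, scipy, OpenCV 4.12 (cv2) and the standard library are available. Lean on these libraries where they do the work, as an engineer would, in place of code of your own. Each camera call takes 0.05 s, during which the arm holds its last target.

### The job

Two of the four brass locating sockets of this plaster mould half still have to be fitted: one stands proud in its bore, and for the empty bore use the loose socket on the bench that is the same size (not the small one). Start the loose one upright in the empty bore, and press both fully home, so that each flange bottoms in its recess, flush with the mould's face, or the mould will not close. Push steadily and stop when it bottoms (plaster chips under a blow or a hard shove, so keep well under 60 N), and leave the other things on the bench where they are.

Things in the scene. Friction and masses are not known exactly. Their poses are not given: they have to be found in the camera images.
- mould: Lower half of a two-part plaster mould: heavy off-white block, fixed, 190 x 190 x 80 mm high, working face up, at any yaw. Origin: centre of its underside, z up. Round bowl cavity 101 mm wide in the middle. Recesses for brass sockets in the four corners, 72 mm from the centre in x and y: (+72,-72) and (-72,+72) hold sockets already flush; (+72,+72) is bore a, (-72,-72) bore b.
- bore_a (a point): Centre of bore a at the level of the mould's face (80 mm above the bench), axes as the mould's. Recess 39 mm wide and 8 mm deep, below it a straight bore 25.6 mm wide, to 50 mm below the face. Socket a stands in it, proud.
- bore_b (a point): Centre of bore b at the level of the mould's face; recess and bore the same as bore a, empty at the start. A socket put in goes down freely until its foot is 18 mm below the face (flange top 18 mm above the face); there the press fit begins and it stands upright by itself.
- socket_a_center (a point): Socket standing in bore a; point on its axis, half-way up, z to the flange. Brass, 36 mm high: stem 24 mm wide, 28 mm long, foot chamfered 2.5 mm; on top a flange 36 mm wide, 8 mm thick. Flange top starts 18 mm above the face. Press fit: moves down only under about 10 N, stays where left, stops dead when the flange bottoms (this point then 18 mm below the face). 0.1 kg.
- socket_b_center (a point): The loose socket, same as socket a, standing upright, flange up, on the bench beside the mould; point on its axis, half-way up (18 mm above the bench), z to the flange. The flange (36 mm wide, from 28 to 36 mm above the bench) can be gripped from above with the fingertips.
- small_socket_center (a point): Bystander: a smaller socket of the same shape (flange 23 mm wide, 23 mm high), for another mould, standing on the bench; this point is its centre. It and the loose socket may have swapped places. Leave it.
- bowl: Bystander: small white fired bowl, 98 mm wide, 42 mm high, on the bench beside the mould. Origin: centre of its underside.
- mallet: Bystander: rubber mallet lying on the bench beyond the loose sockets, head 60 x 100 x 60 mm, handle 200 mm long towards its -x. Origin: on the bench, under the joint of head and handle.
There are look-alikes about, which are no part of the job. Leave any green or pink look-alike of the part that bears socket_a_center alone.

How it is judged (in metres and radians):
At the end, for the whole second after the job is handed in: Socket a in bore a and the loose full-size socket in bore b, each upright (within 0.08 rad), within 3 mm of its bore's axis, and with its flange flush with the mould's face (no more than 2 mm proud of being fully home) (z of socket_a_center in the frame of bore_a between -0.021 and -0.016 m and horizontal distance between socket_a_center and bore_a below 0.003 m and angle between each of socket_a_center, socket_b_center's own z axis and vertical below 0.08 rad and z of socket_b_center in the frame of bore_b between -0.021 and -0.016 m and horizontal distance between socket_b_center and bore_b below 0.003 m); the robot touches nothing.
It fails at once if the mould is pushed with more than 60 N (the plaster chips) (contact force between anything else and mould above 60 N).
It fails at once if a bystander (small socket, bowl, mallet) is moved more than 30 mm (distance of any of small_socket_center, bowl, mallet from where it was at the start of the episode above 0.03 m).
It also fails if it takes over 58 s, if anything falls off the work surface, if the arm or the gripper's body presses on something with over 40 N, if the wrist force passes 120 N, or if a joint passes its speed limit or range.

## Working session

There is one attempt and no reset: what is moved stays moved. The work goes in short steps, Python scripts to look and compute and a tool call to move; the robot and the scene stay as the last step left them, time stands still between calls to the robot, and variables do not carry over. Pictures are saved under pics/ and viewed, and the job is handed in when it is done.

Besides the shell and the picture viewer there is one more tool, called after "Emit:" as name(argument=value, ...) on one line, values as JSON. play_rows: Moves the arm, as the interface text tells. Its arguments: {"type":"object","properties":{"commands":{"type":"array"},"grip_force":{"type":"number"}},"required":["commands"]}

```bash
mkdir -p pics
python3 - <<'E'
from rig import arm
import cv2,numpy as np
for n in ("scene","top"):
    im=arm.capture(n); cv2.imwrite(f"pics/{n}0.png",cv2.cvtColor(im,cv2.COLOR_RGB2BGR))
    c=arm.get_calibration(n); print(n,c["mtx"].round(1).tolist(),c["T"].round(3).tolist(),[k for k in c])
print(arm.sense())
for q in ["mould","socket_a_center","small_socket_center","bowl","mallet"]:
    for n in ("scene","top"):
        print(q,n,[(np.round(d["centre"],1).tolist(),round(d["p"],2)) for d in arm.search_frame(n,q)])
E
```

```text
scene [[424.8, 0.0, 283.3], [0.0, 424.8, 210.1], [0.0, 0.0, 1.0]] [[-0.546, -0.644, 0.536, 1089.963], [0.838, -0.409, 0.362, 372.404], [-0.014, 0.647, 0.763, 783.559], [0.0, 0.0, 0.0, 1.0]] ['mtx', 'T']
top [[412.6, 0.0, 278.3], [0.0, 412.6, 213.3], [0.0, 0.0, 1.0]] [[0.059, 0.972, -0.228, 354.552], [-0.998, 0.058, -0.013, 34.671], [0.0, 0.229, 0.974, 1175.832], [0.0, 0.0, 0.0, 1.0]] ['mtx', 'T']
{'time_s': 0.1, 'joints': array([ 1.17359639e+00,  3.53557731e-01,  1.63402917e+00, -1.15170305e-05,
        1.15515847e+00, -2.41380404e-03]), 'joint_velocities': array([-1.10021771e-03,  7.31653380e-04, -1.45992602e-03,  2.20499112e-03,
       -8.55062714e-05, -5.81380883e-04]), 'tau': array([ 1.05092728e-03, -6.06350255e+01, -3.42818499e+01,  1.03202681e-04,
        4.11343121e-03,  3.82809858e-06]), 'eef_pos': array([240.24075603, 576.55657394, 230.66304127]), 'tool_rot': array([-6.16059207e-01, -3.08037330e+00,  1.77782204e-03]), 'contact_force': array([-1.59157988,  0.30331366, -0.53914353]), 'moment': array([-0.00944579, -0.07963263, -0.05096574]), 'width': 85.35618798554947}
mould scene [([580.5, 67.9, 74.4], 0.57)]
mould top []
socket_a_center scene [([635.4, 287.0, 38.9], 0.86), ([560.8, 270.9, 36.6], 0.85), ([499.3, 308.8, 32.8], 0.82), ([574.2, 158.2, 96.5], 0.72), ([581.2, 69.4, 76.9], 0.2)]
socket_a_center top [([570.2, 164.8, 97.2], 0.73), ([527.1, 425.6, 19.2], 0.73), ([630.6, 282.9, 36.5], 0.5), ([561.9, 270.2, 37.4], 0.46), ([488.9, 309.8, 33.8], 0.46)]
small_socket_center scene [([458.4, -282.9, 23.2], 0.37)]
small_socket_center top [([454.8, -285.4, 19.1], 0.44)]
bowl scene [([512.2, 419.2, 21.8], 0.56)]
bowl top [([529.9, 425.9, 17.1], 0.6)]
mallet scene [([716.2, -141.9, 40.3], 0.85)]
mallet top [([694.2, -150.6, 58.0], 0.96)]
```

View pics/scene0.png

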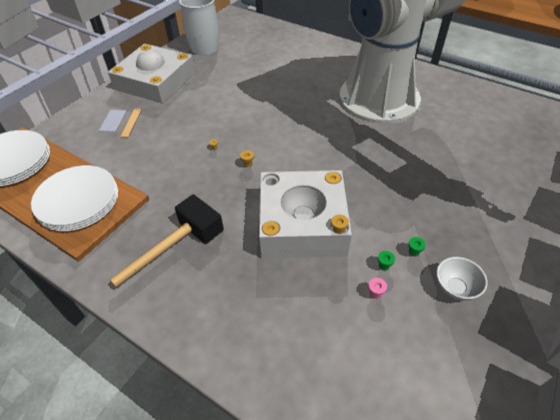

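View pics/top0.png

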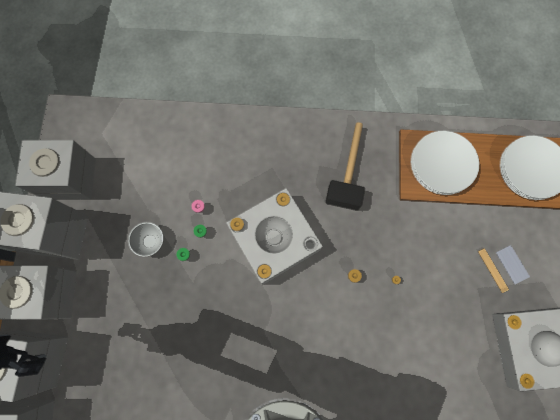

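```bash
cat > h.py <<'E'
import numpy as np,cv2
from rig import arm
def ray(n,uv,z):
    c=arm.get_calibration(n);K=c["mtx"];T=c["T"]
    d=np.linalg.inv(K)@np.array([uv[0],uv[1],1.]); d=T[:3,:3]@(d*[1,-1,-1]); o=T[:3,3]
    return (o+d*(z-o[2])/d[2])[:2]
def proj(n,p):
    c=arm.get_calibration(n);q=np.linalg.inv(c["T"])@np.append(p,1.);q=q[:3]*[1,-1,-1]
    v=c["mtx"]@q;return v[:2]/v[2]
E
python3 - <<'E'
from h import *
a=cv2.imread("pics/scene0.png");b=cv2.imread("pics/top0.png")
def crop(im,x,y,w,h,s): return cv2.resize(im[y:y+h,x:x+w],None,fx=s,fy=s,interpolation=cv2.INTER_CUBIC)
cv2.imwrite("pics/c1.png",crop(a,200,130,160,140,5)[:600]); cv2.imwrite("pics/c2.png",crop(b,220,180,195,110,4))
for n,im in(("scene",a),("top",b)):
    hsv=cv2.cvtColor(im,cv2.COLOR_BGR2HSV)
    m=cv2.inRange(hsv,(10,130,70),(28,255,255))
    k,l,s,c=cv2.connectedComponentsWithStats(m)
    for i in range(1,k):
        if 15<s[i,4]<500: print(n,s[i].tolist(),c[i].round(1))
E
```

```text
scene [114, 1, 32, 17, 190] [128.1   9.7]
scene [216, 0, 13, 11, 66] [221.5   4. ]
scene [176, 11, 5, 8, 22] [178.4  14.8]
scene [121, 21, 47, 35, 369] [146.2  38.1]
scene [141, 45, 9, 5, 33] [145.2  47.2]
scene [177, 54, 10, 5, 39] [181.7  56.2]
scene [113, 67, 10, 5, 42] [117.3  69. ]
scene [151, 77, 10, 6, 46] [155.5  79.3]
scene [210, 140, 7, 10, 52] [213.3 143.7]
scene [240, 151, 14, 16, 154] [246.8 157.6]
scene [326, 173, 15, 10, 126] [332.7 177.5]
scene [332, 215, 16, 18, 225] [339.3 223.1]
scene [263, 222, 16, 13, 174] [270.3 227.9]
top [549, 138, 11, 8, 43] [555.8 140.1]
top [277, 193, 12, 12, 120] [282.7 198.7]
top [231, 218, 13, 12, 123] [236.6 223.7]
top [0, 260, 13, 5, 44] [  5.4 262.6]
top [258, 265, 13, 13, 133] [263.8 270.9]
top [348, 270, 13, 12, 126] [354.5 275.4]
top [392, 276, 9, 8, 54] [396.  279.5]
top [508, 315, 13, 14, 138] [513.9 321.7]
top [520, 374, 14, 14, 152] [526.6 380.5]
```

```bash
ls pics
```

```text
c1.png
c2.png
scene0.png
top0.png
```

View pics/c1.png

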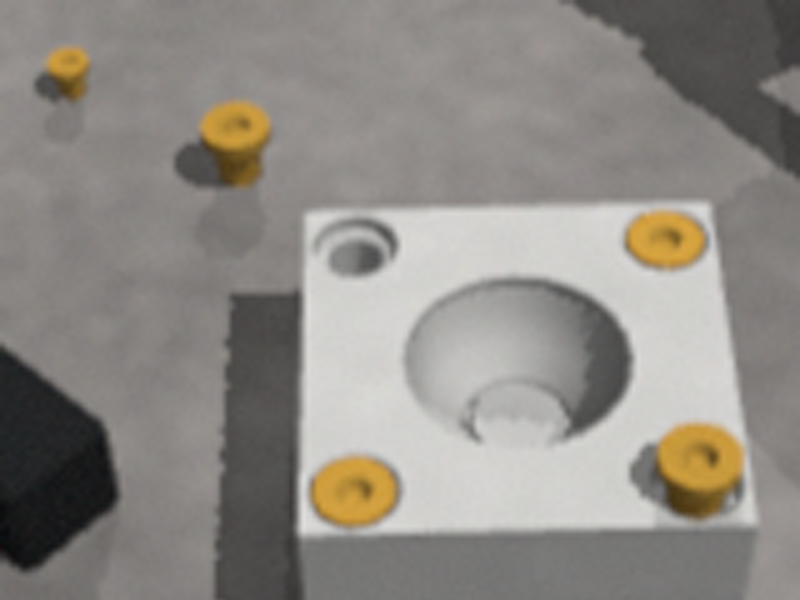

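View pics/c2.png

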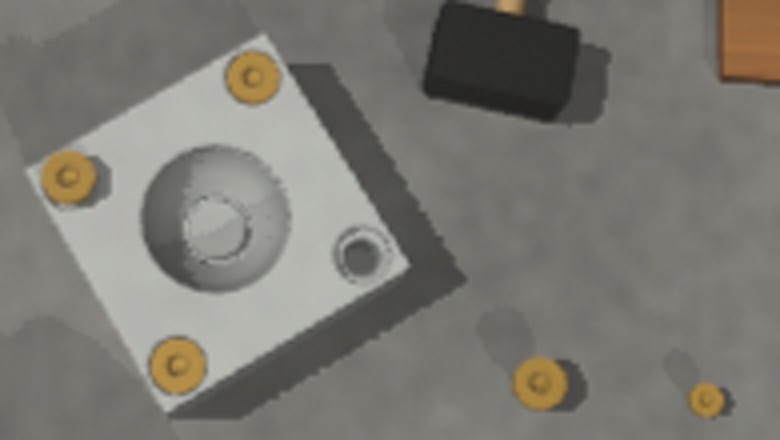

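```bash
cat > fit.py <<'E'
from h import *
from scipy.optimize import minimize
def sil(n,x,y,ztop,stem,S=8,off=(0,0),size=(40,40)):
    m=np.zeros((size[1]*S,size[0]*S),np.uint8);t=np.linspace(0,2*np.pi,48)
    def hull(r,z0,z1):
        P=[proj(n,[x+r*np.cos(a),y+r*np.sin(a),z]) for z in(z0,z1) for a in t]
        P=((np.array(P)+0.5-off)*S).astype(np.float32)
        cv2.fillConvexPoly(m,cv2.convexHull(P).round().astype(np.int32),255)
    hull(18,ztop-(8 if stem>0 else .1),ztop)
    if stem>0: hull(12,ztop-8-stem,ztop-8)
    return cv2.resize(m,size,interpolation=cv2.INTER_AREA)/255.
def fit(n,im,x,y,ztop,stem,thr=None):
    c=proj(n,[x,y,ztop]);off=np.floor(c-20);o=off.astype(int)
    p=im[o[1]:o[1]+40,o[0]:o[0]+40].astype(float)  # BGR
    obs=np.clip((p[...,2]-p[...,0])/ (p[...,2]+1),0,1)   # brass saturation
    obs=np.clip((obs-.15)/(.75-.15),0,1)
    f=lambda q:((sil(n,q[0],q[1],ztop,stem,off=off)-obs)**2).sum()
    best=min((minimize(f,[x+a,y+b],method="Nelder-Mead",options=dict(initial_simplex=[[x+a,y+b],[x+a+3,y+b],[x+a,y+b+3]],xatol=.05)) for a,b in((0,0),(3,-3))),key=lambda r:r.fun)
    return best.x,best.fun
E
python3 - <<'E'
from fit import *
T={"top":cv2.imread("pics/top0.png"),"scene":cv2.imread("pics/scene0.png")}
items={"a":((236.6,223.7),98,10),"f1":((282.7,198.7),80,0),"f2":((263.8,270.9),80,0),"loose":((354.5,275.4),36,28)}
R={}
for k,(uv,z,st) in items.items():
    g=ray("top",uv,z)
    for n in T:
        q,e=fit(n,T[n],*g,z,st);R[k,n]=q;print(k,n,q.round(1),round(e,2))
for n in T:
    a,f1,f2=R["a",n],R["f1",n],R["f2",n]
    b=f1+f2-a;print(n,"b",b.round(1),"loose",R["loose",n].round(1),"diag",np.linalg.norm(f1-f2),np.linalg.norm(a-(f1+f2)/2)*2, "centre",(f1+f2)/2)
    # alt b from yaw: perpendicular of f1-f2
    c=(f1+f2)/2;d=(f1-f2)/2;print(" perp b",(c+[d[1],-d[0]]).round(1),(c-[d[1],-d[0]]).round(1), "yaw f1-f2",np.degrees(np.arctan2(*(d[::-1]))))
E
```

```text
Traceback (most recent call last):
  File "fit.py", line 18, in fit
    best=min((minimize(f,[x+a,y+b],method="Nelder-Mead",options=dict(initial_simplex=[[x+a,y+b],[x+a+3,y+b],[x+a,y+b+3]],xatol=.05)) for a,b in((0,0),(3,-3))),key=lambda r:r.fun)
  File "fit.py", line 18, in <genexpr>
    best=min((minimize(f,[x+a,y+b],method="Nelder-Mead",options=dict(initial_simplex=[[x+a,y+b],[x+a+3,y+b],[x+a,y+b+3]],xatol=.05)) for a,b in((0,0),(3,-3))),key=lambda r:r.fun)
              ~~~~~~~~^^^^^^^^^^^^^^^^^^^^^^^^^^^^^^^^^^^^^^^^^^^^^^^^^^^^^^^^^^^^^^^^^^^^^^^^^^^^^^^^^^^^^^^^^^^^^^^^^^^^^^^^^^^^^^
  File "fit.py", line 17, in <lambda>
    f=lambda q:((sil(n,q[0],q[1],ztop,stem,off=off)-obs)**2).sum()
                 ~~~^^^^^^^^^^^^^^^^^^^^^^^^^^^^^^^
  File "fit.py", line 10, in sil
    if stem>0: hull(12,ztop-8-stem,ztop-8)
               ~~~~^^^^^^^^^^^^^^^^^^^^^^^
  File "fit.py", line 6, in hull
    P=[proj(n,[x+r*np.cos(a),y+r*np.sin(a),z]) for z in(z0,z1) for a in t]
       ~~~~^^^^^^^^^^^^^^^^^^^^^^^^^^^^^^^^^^^
  File "h.py", line 8, in proj
    c=arm.get_calibration(n);q=np.linalg.inv(c["T"])@np.append(p,1.);q=q[:3]*[1,-1,-1]
ValueError: time passes only in moves, steps and waits
```

```bash
sed -i '2a CAL={n:arm.get_calibration(n) for n in ("scene","top")}' h.py; sed -i 's/c=arm.get_calibration(n)/c=CAL[n]/' h.py
cat > run1.py <<'E'
from fit import *
T={"top":cv2.imread("pics/top0.png"),"scene":cv2.imread("pics/scene0.png")}
items={"a":((236.6,223.7),98,10),"f1":((282.7,198.7),80,0),"f2":((263.8,270.9),80,0),"loose":((354.5,275.4),36,28)}
R={}
for k,(uv,z,st) in items.items():
    g=ray("top",uv,z)
    for n in T:
        q,e=fit(n,T[n],*g,z,st);R[k,n]=q;print(k,n,q.round(1),round(e,2))
for n in T:
    a,f1,f2=R["a",n],R["f1",n],R["f2",n]
    b=f1+f2-a;print(n,"b",b.round(1),"loose",R["loose",n].round(1),"diag",np.linalg.norm(f1-f2),np.linalg.norm(a-(f1+f2)/2)*2, "centre",(f1+f2)/2)
    c=(f1+f2)/2;d=(f1-f2)/2;print(" perp b",(c+[d[1],-d[0]]).round(1),(c-[d[1],-d[0]]).round(1), "yaw f1-f2",np.degrees(np.arctan2(*(d[::-1]))))
E
python3 run1.py
```

```text
a top [573.  159.2] 16.15
a scene [572.  161.2] 17.9
f1 top [653.1  40.1] 10.06
f1 scene [651.1  41.9] 2.75
f2 top [453.5  78.6] 11.56
f2 scene [451.2  80.3] 2.23
loose top [ 460.2 -169.2] 9.95
loose scene [ 455.8 -168. ] 12.95
top b [533.6 -40.5] loose [ 460.2 -169.2] diag 203.2680018229456 203.54831798600782 centre [553.28449048  59.32790717]
 perp b [534.1 -40.5] [572.5 159.1] yaw f1-f2 -10.90502326966132
scene b [530.2 -39. ] loose [ 455.8 -168. ] diag 203.50961624870092 204.5305915241122 centre [551.1199398   61.10732871]
 perp b [531.9 -38.8] [570.3 161. ] yaw f1-f2 -10.861371485573688
```

Candidates for the loose full-size socket are:
- Large brass at top (354,275) / scene (247,157).
- Small brass at top (396,280).
- Green at top (200,231) and (183,255).
- Pink at top (198,206).
- Flush brass in the second mould at right.

I choose the large brass one at (354,275): its flange is about 13 px wide against 9 px for the small one, which the crop confirms. In the same mould, bore a (proud) is at top (237,224) and bore b (empty) is at (309,244).

Emit:
play_rows(commands=[[0, 0, 0, -2.44, -3.02, 0, 70], [0, 0, 0, -2.44, -3.02, 0, 70], [0, 0, 0, -2.44, -3.02, 0, 70], [0, 0, 0, -2.44, -3.02, 0, 70], [0, 0, 0, -2.44, -3.02, 0, 70]], grip_force=40)

```text
time_s: 1.02
eef_pos: [295.0, 389.0, 231.3]
tool_rot: [0.615, 3.081, 0.0]
contact_force: [-0.3, 0.3, 0.5]
width: 59.9
```

Emit:
play_rows(commands=[[0, 0, 0, -2.44, -3.02, 0, 70], [0, 0, 0, -2.44, -3.02, 0, 70], [0, 0, 0, -2.44, -3.02, 0, 70], [0, 0, 0, -2.44, -3.02, 0, 70], [0, 0, 0, -2.44, -3.02, 0, 70]])

```text
time_s: 1.43
eef_pos: [349.6, 202.6, 231.6]
tool_rot: [0.615, 3.08, 0.001]
contact_force: [1.6, -0.2, -0.4]
width: 60.1
```

Emit:
play_rows(commands=[[0, 0, 0, -2.44, -3.02, 0, 70], [0, 0, 0, -2.44, -3.02, 0, 70], [0, 0, 0, -2.44, -3.02, 0, 70], [0, 0, 0, -2.44, -3.02, 0, 70], [0, 0, 0, -2.44, -3.02, 0, 70]])

```text
time_s: 1.85
eef_pos: [404.2, 16.1, 231.7]
tool_rot: [0.616, 3.079, 0.001]
contact_force: [1.3, 0.6, 0.0]
width: 59.8
```

Emit:
play_rows(commands=[[0, 0, 0, -2.44, -3.02, 0, 70], [0, 0, 0, -2.44, -3.02, 0, 70], [0, 0, 0, -2.44, -3.02, 0, 70], [0, 0, 0, -2.44, -3.02, 0, 70], [0, 0, 0, -2.44, -3.02, 0, 70]])

```text
time_s: 2.27
eef_pos: [458.7, -170.5, 231.5]
tool_rot: [0.617, 3.08, -0.0]
contact_force: [0.7, -0.4, -0.6]
width: 59.8
```

Emit:
play_rows(commands=[[0, 0, 0, 0, 0, 2.0, 70], [0, 0, 0, 0, 0, 2.0, 70], [0, 0, 0, 0, 0, 2.0, 70], [0, 0, 0, 0, 0, 2.0, 70], [0, 0, 0, 0, 0, 0, 70]])

```text
time_s: 2.68
eef_pos: [456.3, -167.7, 148.2]
tool_rot: [-0.616, -3.075, -0.001]
contact_force: [-1.2, 1.3, -1.0]
width: 60.0
```

```bash
cat > st.py <<'E'
from h import *
from scipy.spatial.transform import Rotation as Ro
n=int(__import__("sys").argv[1]) if len(__import__("sys").argv)>1 else 1
s=arm.sense();R=Ro.from_rotvec(s["tool_rot"]).as_matrix()
print(s["time_s"],s["eef_pos"].round(2),s["contact_force"].round(1),round(s["width"],1),"R",R.round(3).tolist(),s["joints"].round(3))
E
python3 st.py
python3 - <<'E'
from h import *
for n in("scene","top"):
    cv2.imwrite(f"pics/{n}1.png",cv2.cvtColor(arm.capture(n),cv2.COLOR_RGB2BGR))
    print(arm.sense()["eef_pos"],arm.sense()["joints"])
a=cv2.imread("pics/scene1.png");b=cv2.imread("pics/top1.png")
cv2.imwrite("pics/c3.png",np.hstack([cv2.resize(a[60:260,140:340],None,fx=2,fy=2),cv2.resize(b[180:380,260:460],None,fx=2,fy=2)]))
E
```

```text
2.6833 [ 456.32 -167.68  148.19] [-1.2  1.3 -1. ] 60.0 R [[-0.923, 0.385, -0.005], [0.385, 0.923, 0.002], [0.005, -0.0, -1.0]] [-0.355  0.246  1.999  0.     0.902 -1.531]
[ 457.20160187 -167.90261635  149.9458997 ] [-3.55017511e-01  2.43718543e-01  1.99668121e+00 -2.18856918e-05
  9.04958155e-01 -1.53083614e+00]
[ 458.2751995  -168.21646744  151.28758328] [-3.54843875e-01  2.42154847e-01  1.99503267e+00 -4.35799372e-05
  9.05698188e-01 -1.53087181e+00]
```

View pics/c3.png

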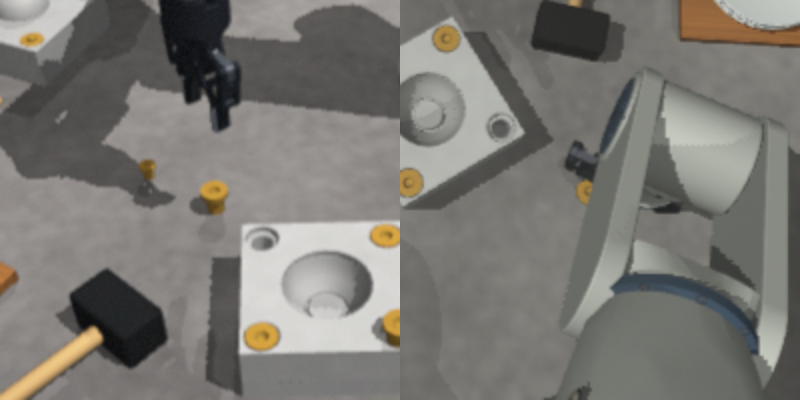

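The crop shows the open fingers above the large brass socket at scene crop (213,195), with the small one separate at (148,168) and clear of the fingers.

Emit:
play_rows(commands=[[0, 0, 0, 0, 0, 3.0, 70], [0, 0, 0, 0, 0, 3.0, 70], [0, 0, 0, 0, 0, 3.0, 70], [0, 0, 0, 0, 0, 2.5, 70], [0, 0, 0, 0, 0, 1.4, 70]])

```text
time_s: 3.2
eef_pos: [458.7, -168.2, 21.4]
tool_rot: [-0.616, -3.081, 0.0]
contact_force: [-0.3, -0.7, 0.5]
width: 59.8
```

Emit:
play_rows(commands=[[0, 0, 0, 0, 0, 0, 70], [0, 0, 0, 0, 0, 0, 70], [0, 0, 0, 0, 0, 0, 55], [0, 0, 0, 0, 0, 0, 50], [0, 0, 0, 0, 0, 0, 45]])

```text
time_s: 3.62
eef_pos: [459.6, -168.7, 23.7]
tool_rot: [0.616, 3.078, -0.001]
contact_force: [0.2, 0.4, -0.7]
width: 38.1
```

```bash
python3 st.py
python3 - <<'E'
from h import *
for n in("scene","top"):
    cv2.imwrite(f"pics/{n}2.png",cv2.cvtColor(arm.capture(n),cv2.COLOR_RGB2BGR))
a=cv2.imread("pics/scene2.png");b=cv2.imread("pics/top2.png")
cv2.imwrite("pics/c4.png",np.hstack([cv2.resize(a[100:200,190:290],None,fx=4,fy=4),cv2.resize(b[220:320,310:410],None,fx=4,fy=4)]))
E
```

```text
3.6167 [ 459.62 -168.67   23.74] [ 0.2  0.4 -0.7] 38.1 R [[-0.923, 0.385, 0.002], [0.385, 0.923, -0.001], [-0.003, 0.0, -1.0]] [-0.355  0.457  2.068  0.     0.613 -1.531]
```

View pics/c4.png

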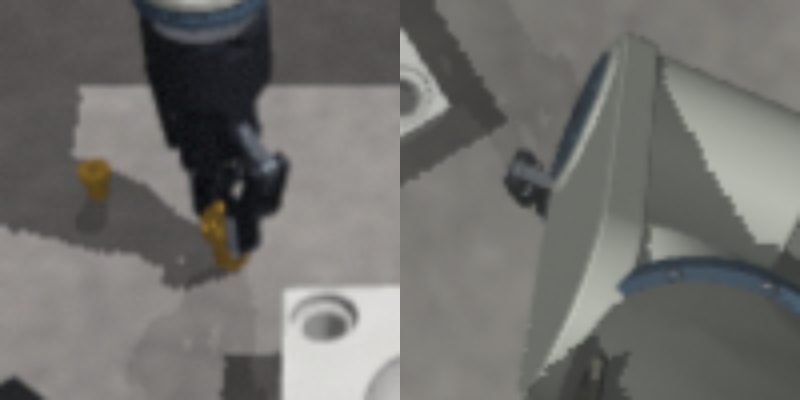

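The fingers straddle the flange at scene (247,158), so I'll close and lift.

Emit:
play_rows(commands=[[0, 0, 0, 0, 0, 0, 38], [0, 0, 0, 0, 0, 0, 30], [0, 0, 0, 0, 0, 0, 25], [0, 0, 0, 0, 0, 0, 25], [0, 0, 0, 0, 0, 0, 25]])

```text
time_s: 4.13
eef_pos: [459.4, -168.6, 23.2]
tool_rot: [0.616, 3.079, -0.0]
contact_force: [-1.1, 1.7, 9.3]
width: 34.1
```

Emit:
play_rows(commands=[[0, 0, 0, 0, 0, -0.5, 25], [0, 0, 0, 0, 0, -2, 25], [0, 0, 0, 0, 0, -3, 25], [0, 0, 0, 0, 0, -3, 25], [0, 0, 0, 0, 0, -3, 25]])

```text
time_s: 4.55
eef_pos: [457.9, -168.1, 138.6]
tool_rot: [-0.616, -3.08, -0.0]
contact_force: [0.7, -1.3, -1.3]
width: 33.8
```

```bash
python3 st.py
python3 - <<'E'
from h import *
for n in("scene","top"):
    cv2.imwrite(f"pics/{n}3.png",cv2.cvtColor(arm.capture(n),cv2.COLOR_RGB2BGR))
a=cv2.imread("pics/scene3.png");b=cv2.imread("pics/top3.png")
cv2.imwrite("pics/c5.png",np.hstack([cv2.resize(a[60:200,170:310],None,fx=3,fy=3),cv2.resize(b[200:340,290:430],None,fx=2,fy=2,dst=None) if 0 else cv2.resize(b[180:320,270:410],None,fx=3,fy=3)])[:, :800])
E
```

```text
4.55 [ 457.89 -168.08  138.61] [ 0.7 -1.3 -1.3] 33.8 R [[-0.923, 0.385, -0.001], [0.385, 0.923, 0.0], [0.001, -0.0, -1.0]] [-0.355  0.26   2.006 -0.     0.876 -1.531]
```

View pics/c5.png

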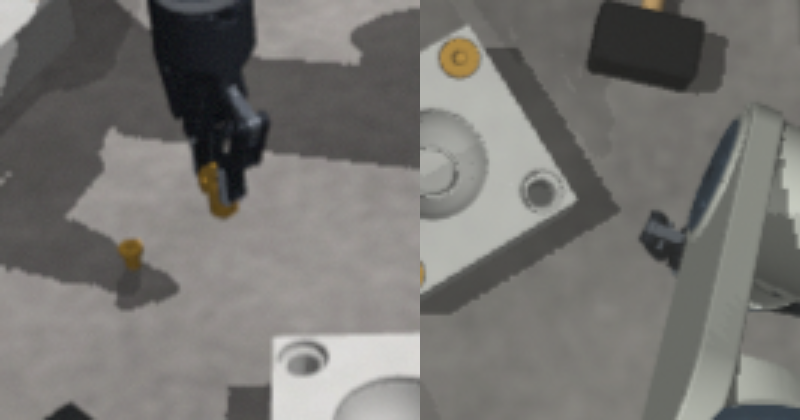

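```bash
cat > ov.py <<'E'
from h import *
def overlay(n,im,p,S=10,half=(38,28),off=(0,0),circ=((18,0),(18,-8),(12,-8),(12,-36)),ax=None):
    # p: flange top centre
    c=proj(n,p);o=np.floor(c-np.array(half)).astype(int)
    cr=im[o[1]:o[1]+2*half[1],o[0]:o[0]+2*half[0]]
    cr=cv2.resize(cr,None,fx=S,fy=S,interpolation=cv2.INTER_CUBIC)
    t=np.linspace(0,2*np.pi,60)
    for r,dz in circ:
        P=np.array([proj(n,[p[0]+r*np.cos(a),p[1]+r*np.sin(a),p[2]+dz]) for a in t])
        cv2.polylines(cr,[((P+.5-o)*S).round().astype(np.int32)],True,(0,0,255) if r==18 else (255,0,0),1)
    return cr
E
python3 - <<'E'
from ov import *
im=cv2.imread("pics/scene3.png")
# settled tcp = 458.9,-168,137.3
cv2.imwrite("pics/c6.png",overlay("scene",im,np.array([458.9,-168.0,138.6+14])))
print(arm.sense()["eef_pos"])
E
```

```text
[ 461.15547801 -169.31090497  141.78678656]
```

View pics/c6.png

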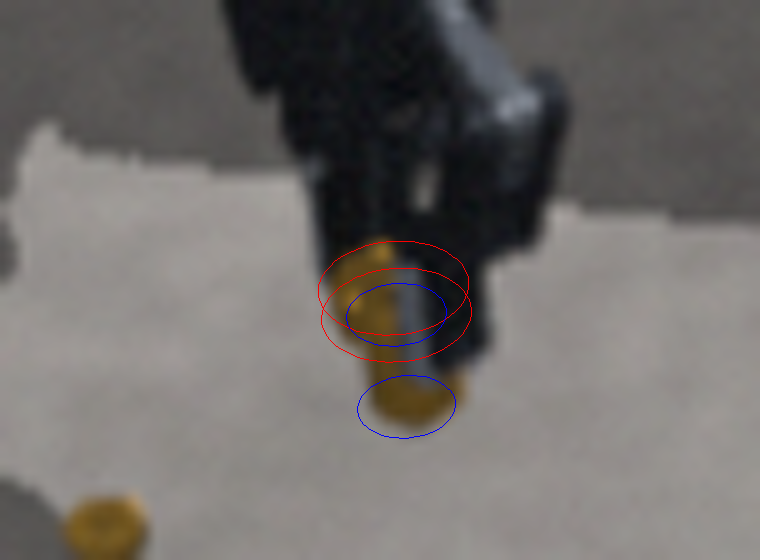

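The socket is held upright, with its foot at crop (415,400) within about 1 px of the prediction. I'll move it above bore b.

Emit:
play_rows(commands=[[0, 0, 0, -0.3, 2.3, 0, 25], [0, 0, 0, -0.46, 3.7, 0, 25], [0, 0, 0, -0.46, 3.7, 0, 25], [0, 0, 0, -0.4, 3.2, 0, 25], [0, 0, 0, -0.24, 1.78, 0, 25]])

```text
time_s: 5.07
eef_pos: [533.1, -37.3, 136.8]
tool_rot: [-0.615, -3.081, -0.001]
contact_force: [-0.7, -0.1, -1.1]
width: 33.5
```

Emit:
play_rows(commands=[[0, 0, 0, 0, 0, 0.6, 25], [0, 0, 0, 0, 0, 0.6, 25], [0, 0, 0, 0, 0, 0.3, 25], [0, 0, 0, 0, 0, 0, 25], [0, 0, 0, 0, 0, 0, 25]])

```text
time_s: 5.48
eef_pos: [531.2, -40.8, 121.7]
tool_rot: [-0.618, -3.079, 0.0]
contact_force: [-1.1, -0.6, -1.0]
width: 33.8
```

```bash
python3 st.py
python3 - <<'E'
from ov import *
for n in("scene","top"):
    cv2.imwrite(f"pics/{n}4.png",cv2.cvtColor(arm.capture(n),cv2.COLOR_RGB2BGR))
p=arm.sense()["eef_pos"];print(p)
a=cv2.imread("pics/scene4.png");b=cv2.imread("pics/top4.png")
o=overlay("scene",a,p+[0,0,14]);cv2.imwrite("pics/c7.png",o)
cv2.imwrite("pics/c8.png",cv2.resize(b[180:320,230:430],None,fx=4,fy=4))
E
```

```text
5.4833 [531.21 -40.82 121.7 ] [-1.1 -0.6 -1. ] 33.8 R [[-0.923, 0.386, -0.002], [0.386, 0.923, -0.0], [0.001, -0.001, -1.0]] [-0.079  0.348  1.925 -0.     0.871 -1.254]
[531.89286468 -40.73028247 122.30812339]
```

View pics/c7.png

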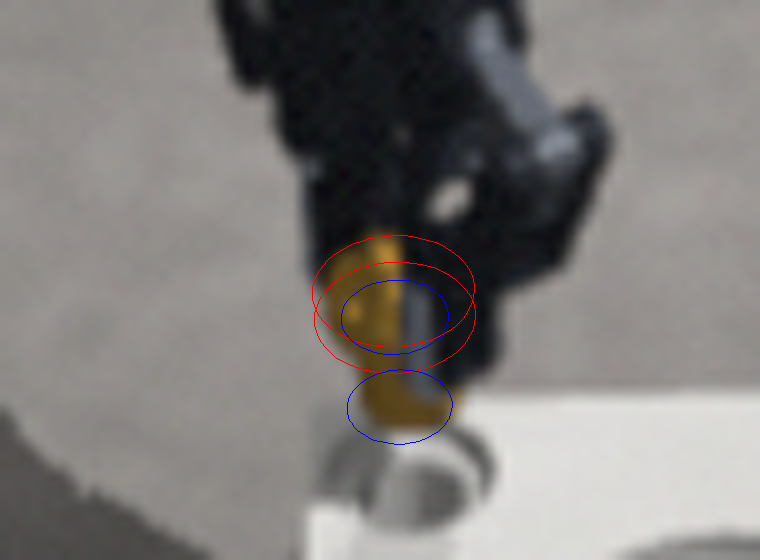

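View pics/c8.png

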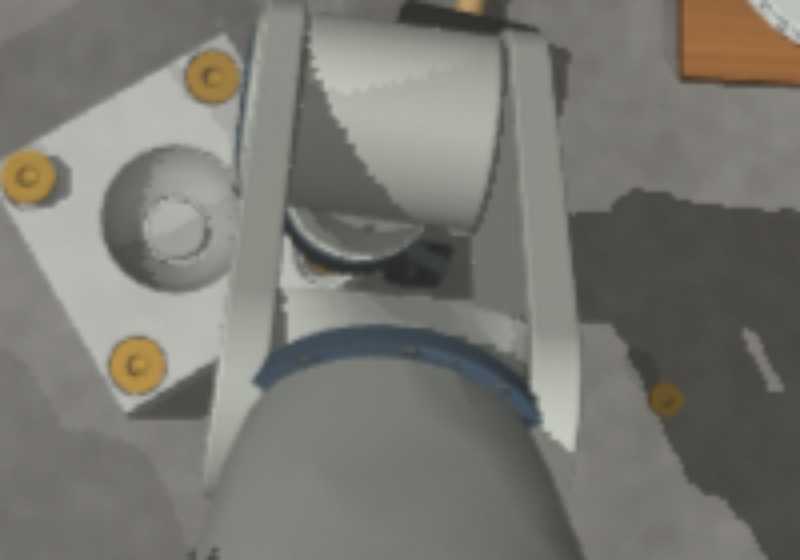

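```bash
cat > fit2.py <<'E'
from h import *
from scipy.optimize import minimize
def silh(n,x,y,zt,off,size,S=8):
    m=np.zeros((size*S,size*S),np.uint8);t=np.linspace(0,2*np.pi,48)
    for r0,z0,r1,z1 in((18,-8,18,0),(12,-33.5,12,-8),(9.5,-36,12,-33.5)):
        P=[proj(n,[x+r*np.cos(a),y+r*np.sin(a),zt+z]) for r,z in((r0,z0),(r1,z1)) for a in t]
        cv2.fillConvexPoly(m,cv2.convexHull(((np.array(P)+.5-off)*S).astype(np.float32)).round().astype(np.int32),255)
    return cv2.resize(m,(size,size),interpolation=cv2.INTER_AREA)/255.
im=cv2.imread("pics/scene4.png");p=np.array([532.2,-40.4,122.3+14])
c=proj("scene",p-[0,0,18]);off=np.floor(c-16);o=off.astype(int)
q=im[o[1]:o[1]+32,o[0]:o[0]+32].astype(float)
rel=(q[...,2]-q[...,0])/(q[...,2]+1);obs=np.clip((rel-.15)/.6,0,1)
bright=q.max(-1)
w=((obs>.1)|(bright>115)).astype(float)   # ignore dark gripper
# exclude grey finger pad: bluish
w[(q[...,0]>q[...,2]+3)]=0
for z in (-2,-1,0,1,2):
    f=lambda v:(w*(silh("scene",v[0],v[1],p[2]+z,off,32)-obs)**2).sum()
    r=minimize(f,p[:2],method="Nelder-Mead",options=dict(initial_simplex=[p[:2]+[2,2],p[:2]+[-3,0],p[:2]+[0,-3]],xatol=.05));print(z,r.x.round(2),(r.x-p[:2]).round(2),round(r.fun,2))
# recess rim in same image & image 0: ellipse overlay of candidates
im0=cv2.imread("pics/scene0.png")
for nm,I in(("r0",im0),):
    c=proj("scene",[531,-39,80]);oo=np.floor(c-20).astype(int)
    cr=cv2.resize(I[oo[1]:oo[1]+40,oo[0]:oo[0]+40],None,fx=14,fy=14,interpolation=cv2.INTER_CUBIC);t=np.linspace(0,6.283,60)
    for b,col in(((530.2,-39.),(0,0,255)),((531.9,-38.8),(255,0,0))):
        for rr,zz in((19.5,80),(12.8,72)):
            P=np.array([proj("scene",[b[0]+rr*np.cos(a),b[1]+rr*np.sin(a),zz]) for a in t]);cv2.polylines(cr,[((P+.5-oo)*14).round().astype(np.int32)],True,col,1)
    cv2.imwrite("pics/c9.png",cr)
E
python3 fit2.py
```

```text
-2 [525.55 -41.72] [-6.65 -1.32] 9.3
-1 [526.44 -41.01] [-5.76 -0.61] 9.31
0 [527.35 -40.14] [-4.85  0.26] 9.36
1 [528.16 -39.53] [-4.04  0.87] 9.39
2 [528.87 -39.17] [-3.33  1.23] 9.46
```

View pics/c9.png

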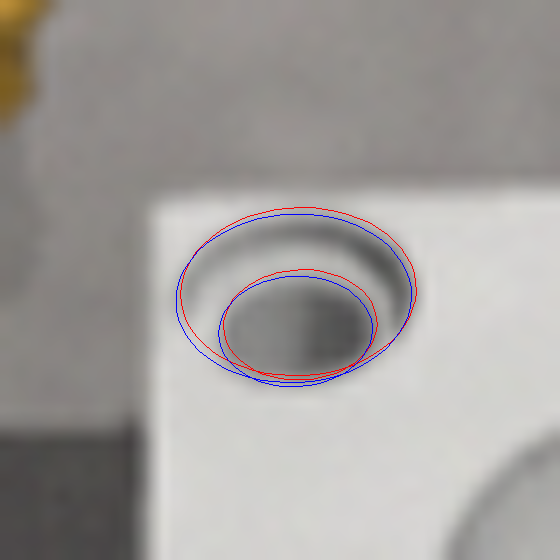

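Run:
```python
from ov import *
C=((18,0),(18,-8),(12,-8),(12,-33.5),(9.5,-36))
A=cv2.imread("pics/scene0.png");B=cv2.imread("pics/top0.png")
x=[overlay("scene",A,np.array([455.8,-168.,36]),16,(12,12),circ=C),overlay("top",B,np.array([460.2,-169.2,36]),16,(12,12),circ=C)]
cv2.imwrite("pics/d1.png",np.hstack(x))
```

```text
(no output)
```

View pics/d1.png

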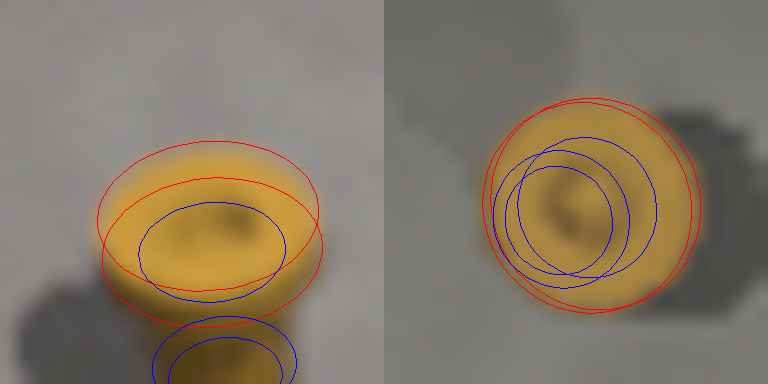

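Run:
```python
from ov import *
C=((18,0),(18,-8),(12,-8),(12,-33.5),(9.5,-36))
A=cv2.imread("pics/scene0.png");B=cv2.imread("pics/top0.png");D=cv2.imread("pics/scene4.png")
p=proj("scene",[455.8,-168,36])
g=ray("scene",p+[0.1,0.85],36);print("loose scene",g)
b=np.array([531.7,-38.8])
print("loose->b scene",b-g, "top",np.array([534,-40.5])-[460.2,-169.2])
x=[overlay("scene",A,np.array([*g,36]),16,(12,16),circ=C)]
# held: predicted position in scene coords if rigid with TCP motion
h=g+np.array([532.2-458.9,-40.4+168.0]);print("held pred",h)
for z in(136.3,138.3): x.append(overlay("scene",D,np.array([*h,z]),16,(12,16),circ=C))
cv2.imwrite("pics/d2.png",np.hstack(x)[:,:800] if 0 else cv2.resize(np.hstack(x),(800,int(800*512/1152))))
```

```text
loose scene [ 458.29417805 -165.84444859]
loose->b scene [ 73.40582195 127.04444859] top [ 73.8 128.7]
held pred [531.59417805 -38.24444859]
```

View pics/d2.png

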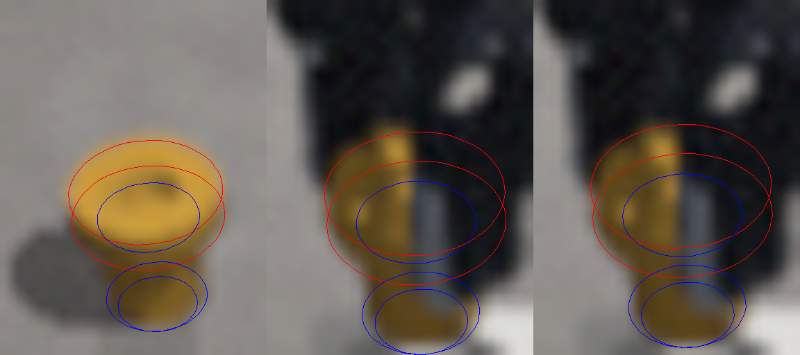

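Emit:
play_rows(commands=[[0, 0, 0, 0, 0, 0.7, 25], [0, 0, 0, 0, 0, 0.7, 25], [0, 0, 0, 0, 0, 0.6, 25], [0, 0, 0, 0, 0, 0.4, 25], [0, 0, 0, 0, 0, 0, 25]], grip_force=25)

```text
time_s: 6.0
eef_pos: [531.3, -39.9, 97.0]
tool_rot: [-0.616, -3.079, 0.0]
contact_force: [-0.4, 0.3, -0.8]
width: 33.6
```

```bash
python3 st.py
python3 - <<'E'
from ov import *
for n in("scene",):
    cv2.imwrite(f"pics/{n}5.png",cv2.cvtColor(arm.capture(n),cv2.COLOR_RGB2BGR))
p=arm.sense()["eef_pos"];print(p)
a=cv2.imread("pics/scene5.png")
C=((18,0),(18,-8),(12,-33.5),(9.5,-36))
o=overlay("scene",a,np.array([531.6,-38.2,p[2]+16]),16,(20,18),circ=C);cv2.imwrite("pics/d3.png",o)
E
```

```text
6.0 [531.35 -39.89  96.99] [-0.4  0.3 -0.8] 33.6 R [[-0.923, 0.385, -0.002], [0.385, 0.923, 0.0], [0.002, -0.001, -1.0]] [-0.078  0.385  1.94   0.     0.819 -1.254]
[531.62032662 -39.91858891  97.52265479]
```

View pics/d3.png

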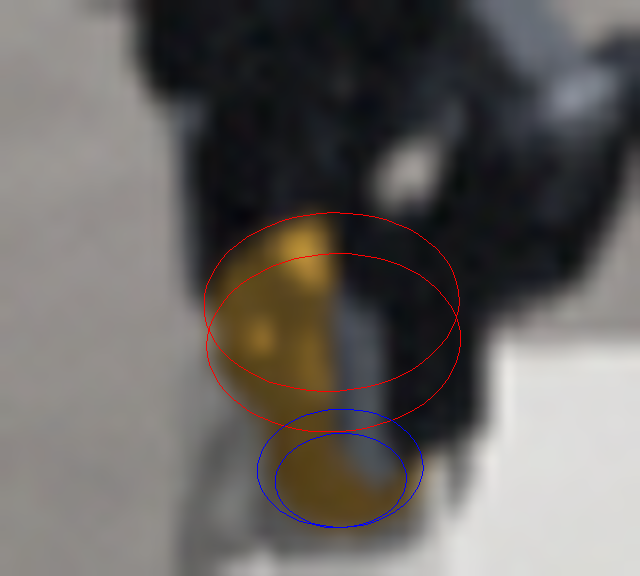

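The foot is inside the recess at crop (345,490) and centred over the bore to about 1 mm. I'll descend slowly.

Emit:
play_rows(commands=[[0, 0, 0, 0, 0, 0.2, 25], [0, 0, 0, 0, 0, 0.2, 25], [0, 0, 0, 0, 0, 0.2, 25], [0, 0, 0, 0, 0, 0.1, 25], [0, 0, 0, 0, 0, 0, 25]])

```text
time_s: 6.47
eef_pos: [532.4, -40.0, 91.2]
tool_rot: [0.616, 3.08, -0.0]
contact_force: [0.7, -0.5, -1.2]
width: 33.8
```

Emit:
play_rows(commands=[[0, 0, 0, 0, 0, 0.1, 25], [0, 0, 0, 0, 0, 0.1, 25], [0, 0, 0, 0, 0, 0.1, 25], [0, 0, 0, 0, 0, 0, 25], [0, 0, 0, 0, 0, 0, 25]])

```text
time_s: 6.88
eef_pos: [532.2, -40.0, 88.3]
tool_rot: [0.616, 3.08, 0.0]
contact_force: [0.7, 0.3, -0.9]
width: 33.6
```

Emit:
play_rows(commands=[[0, 0, 0, 0, 0, 0.1, 25], [0, 0, 0, 0, 0, 0.1, 25], [0, 0, 0, 0, 0, 0, 25], [0, 0, 0, 0, 0, 0, 25], [0, 0, 0, 0, 0, 0, 25]])

```text
time_s: 7.3
eef_pos: [532.2, -40.0, 86.2]
tool_rot: [-0.616, -3.081, -0.0]
contact_force: [1.2, -1.5, -0.9]
width: 33.7
```

Emit:
play_rows(commands=[[0, 0, 0, 0, 0, 0.1, 25], [0, 0, 0, 0, 0, 0.1, 25], [0, 0, 0, 0, 0, 0, 25], [0, 0, 0, 0, 0, 0, 25], [0, 0, 0, 0, 0, 0, 25]])

```text
time_s: 7.72
eef_pos: [532.6, -40.0, 84.8]
tool_rot: [0.616, 3.08, 0.0]
contact_force: [0.2, -0.5, 4.6]
width: 34.3
```

```bash
python3 st.py
python3 - <<'E'
from ov import *
for n in("scene",):
    cv2.imwrite(f"pics/{n}6.png",cv2.cvtColor(arm.capture(n),cv2.COLOR_RGB2BGR))
p=arm.sense()["eef_pos"];print(p)
a=cv2.imread("pics/scene6.png")
C=((18,0),(18,-8))
o=overlay("scene",a,np.array([531.6,-38.2,p[2]+16]),16,(22,18),circ=C);cv2.imwrite("pics/d4.png",o)
E
```

```text
7.7167 [532.63 -40.04  84.8 ] [ 0.2 -0.5  4.6] 34.3 R [[-0.923, 0.385, 0.001], [0.385, 0.923, -0.0], [-0.001, 0.0, -1.0]] [-0.078  0.404  1.946 -0.     0.791 -1.254]
[532.65103799 -40.03858435  84.83922892]
```

View pics/d4.png

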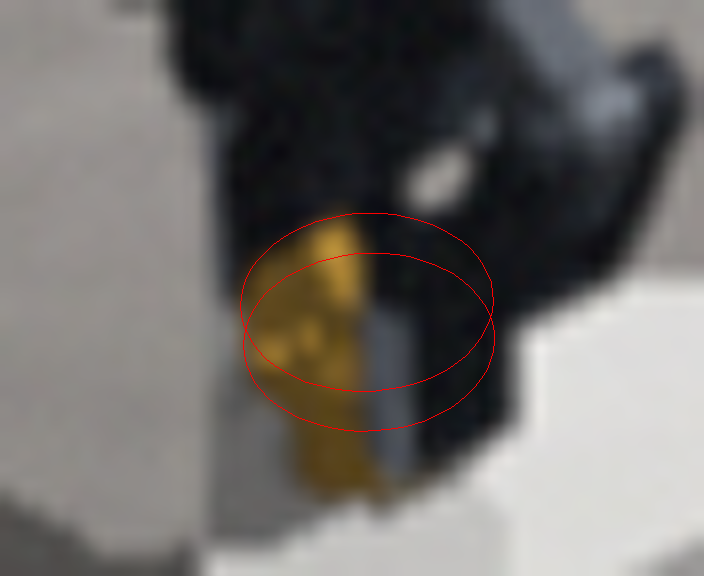

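The force just rose to 4.6 N at the expected depth, so the foot has reached the press-fit start. I'll release gently and back off.

Emit:
play_rows(commands=[[0, 0, 0, 0, 0, 0, 42], [0, 0, 0, 0, 0, 0, 48], [0, 0, 0, 0, 0, 0, 55], [0, 0, 0, 0, 0, 0, 60], [0, 0, 0, 0, 0, 0, 60]])

```text
time_s: 8.18
eef_pos: [531.9, -39.9, 84.1]
tool_rot: [-0.616, -3.08, 0.0]
contact_force: [-0.2, 0.6, -0.5]
width: 51.4
```

Emit:
play_rows(commands=[[0, 0, 0, 0, 0, -1, 60], [0, 0, 0, 0, 0, -2, 60], [0, 0, 0, 0, 0, -2, 60], [0, 0, 0, 0, 0, -1, 60], [0, 0, 0, 0, 0, 0, 30]])

```text
time_s: 8.6
eef_pos: [533.8, -40.1, 147.0]
tool_rot: [0.615, 3.076, 0.001]
contact_force: [-0.1, 0.6, -0.7]
width: 40.5
```

```bash
python3 st.py
python3 - <<'E'
from ov import *
for n in("scene","top"):
    cv2.imwrite(f"pics/{n}7.png",cv2.cvtColor(arm.capture(n),cv2.COLOR_RGB2BGR))
p=arm.sense()["eef_pos"];print(p)
a=cv2.imread("pics/scene7.png")
C=((18,0),(18,-8))
o=overlay("scene",a,np.array([531.7,-38.8,98]),12,(30,22),circ=C);cv2.imwrite("pics/d5.png",o)
E
```

```text
8.6 [533.83 -40.09 146.97] [-0.1  0.6 -0.7] 40.5 R [[-0.923, 0.385, 0.004], [0.385, 0.923, -0.0], [-0.004, 0.001, -1.0]] [-0.078  0.313  1.906 -0.     0.919 -1.254]
[532.19017985 -39.96134044 144.41019913]
```

View pics/d5.png

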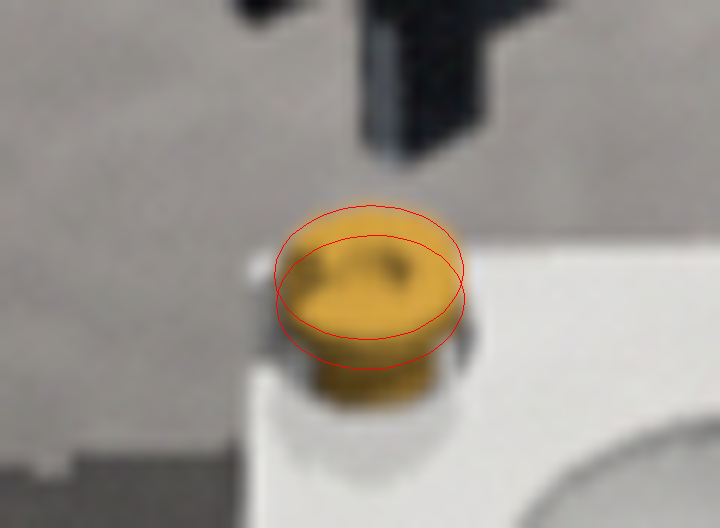

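The socket stands upright in bore b with its flange outline on the z=98 prediction (crop 370,285). Next I'll shut the fingers and press.

Emit:
play_rows(commands=[[0, 0, 0, 0, 0, 0, 0], [0, 0, 0, 0, 0, 0.5, 0], [0, 0, 0, 0, 0, 1.5, 0], [0, 0, 0, 0, 0, 1.2, 0], [0, 0, 0, 0, 0, 0.6, 0]])

```text
time_s: 9.12
eef_pos: [530.7, -39.8, 103.9]
tool_rot: [-0.615, -3.077, 0.001]
contact_force: [-0.2, -0.5, -0.0]
width: 0.1
```

Emit:
play_rows(commands=[[0, 0, 0, 0, 0, 0, 0], [0, 0, 0, 0, 0, 0.2, 0], [0, 0, 0, 0, 0, 0.2, 0], [0, 0, 0, 0, 0, 0.1, 0], [0, 0, 0, 0, 0, 0, 0]])

```text
time_s: 9.53
eef_pos: [532.3, -40.0, 101.4]
tool_rot: [0.616, 3.08, 0.0]
contact_force: [-0.4, -0.3, 0.3]
width: -0.2
```

Emit:
play_rows(commands=[[0, 0, 0, 0, 0, 0.1, 0], [0, 0, 0, 0, 0, 0.1, 0], [0, 0, 0, 0, 0, 0.1, 0], [0, 0, 0, 0, 0, 0.1, 0], [0, 0, 0, 0, 0, 0.1, 0]])

```text
time_s: 9.95
eef_pos: [532.5, -40.0, 96.8]
tool_rot: [0.616, 3.08, 0.0]
contact_force: [-1.8, 0.7, 8.9]
width: -0.4
```

Emit:
play_rows(commands=[[0, 0, 0, 0, 0, 0.1, 0], [0, 0, 0, 0, 0, 0.1, 0], [0, 0, 0, 0, 0, 0.1, 0], [0, 0, 0, 0, 0, 0, 0], [0, 0, 0, 0, 0, 0, 0]])

```text
time_s: 10.37
eef_pos: [532.4, -40.0, 93.8]
tool_rot: [0.616, 3.08, 0.0]
contact_force: [-1.8, 0.1, 6.5]
width: 0.1
```

Pressing is steady at about 9 N, so I'll continue.

Emit:
play_rows(commands=[[0, 0, 0, 0, 0, 0.12, 0], [0, 0, 0, 0, 0, 0.12, 0], [0, 0, 0, 0, 0, 0.12, 0], [0, 0, 0, 0, 0, 0.12, 0], [0, 0, 0, 0, 0, 0.12, 0]])

```text
time_s: 10.78
eef_pos: [532.5, -40.0, 88.0]
tool_rot: [0.616, 3.08, 0.0]
contact_force: [-2.5, -0.2, 8.8]
width: -0.2
```

Emit:
play_rows(commands=[[0, 0, 0, 0, 0, 0.1, 0], [0, 0, 0, 0, 0, 0.1, 0], [0, 0, 0, 0, 0, 0.1, 0], [0, 0, 0, 0, 0, 0.1, 0], [0, 0, 0, 0, 0, 0, 0]])

```text
time_s: 11.2
eef_pos: [532.4, -40.0, 83.8]
tool_rot: [0.616, 3.08, 0.0]
contact_force: [-2.7, -0.8, 7.2]
width: 0.1
```

```bash
python3 st.py
python3 - <<'E'
from ov import *
for n in("scene",):
    cv2.imwrite(f"pics/{n}8.png",cv2.cvtColor(arm.capture(n),cv2.COLOR_RGB2BGR))
p=arm.sense()["eef_pos"];print(p)
a=cv2.imread("pics/scene8.png")
C=((18,0),(18,-8))
o=overlay("scene",a,np.array([531.7,-38.8,p[2]]),12,(30,22),circ=C);cv2.imwrite("pics/d6.png",o)
E
```

```text
11.2 [532.4  -39.99  83.8 ] [-2.7 -0.8  7.2] 0.1 R [[-0.923, 0.385, 0.001], [0.385, 0.923, -0.0], [-0.0, 0.0, -1.0]] [-0.078  0.405  1.947 -0.     0.789 -1.254]
[532.43303948 -39.97396294  83.81458328]
```

View pics/d6.png

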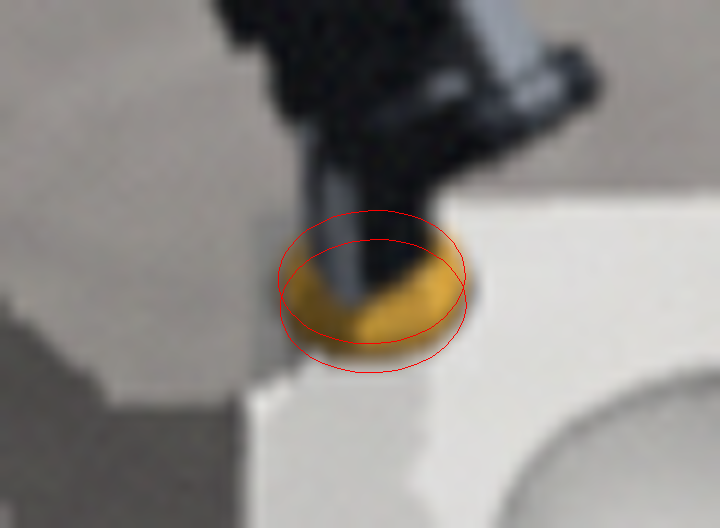

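The flange is nearly down in its recess. I'll finish in fine steps.

Emit:
play_rows(commands=[[0, 0, 0, 0, 0, 0.05, 0], [0, 0, 0, 0, 0, 0.05, 0], [0, 0, 0, 0, 0, 0.05, 0], [0, 0, 0, 0, 0, 0.05, 0], [0, 0, 0, 0, 0, 0.05, 0]])

```text
time_s: 11.67
eef_pos: [532.5, -40.0, 81.5]
tool_rot: [0.616, 3.08, 0.0]
contact_force: [-2.4, -0.0, 8.9]
width: 0.3
```

Emit:
play_rows(commands=[[0, 0, 0, 0, 0, 0.03, 0], [0, 0, 0, 0, 0, 0.03, 0], [0, 0, 0, 0, 0, 0.03, 0], [0, 0, 0, 0, 0, 0, 0], [0, 0, 0, 0, 0, 0, 0]])

```text
time_s: 12.08
eef_pos: [532.5, -40.0, 80.5]
tool_rot: [0.616, 3.08, 0.0]
contact_force: [-0.8, -1.1, 7.8]
width: -0.1
```

Emit:
play_rows(commands=[[0, 0, 0, 0, 0, 0.03, 0], [0, 0, 0, 0, 0, 0.03, 0], [0, 0, 0, 0, 0, 0, 0], [0, 0, 0, 0, 0, 0, 0], [0, 0, 0, 0, 0, 0, 0]])

```text
time_s: 12.5
eef_pos: [532.5, -40.0, 80.1]
tool_rot: [0.616, 3.08, 0.0]
contact_force: [-2.4, -0.3, 10.3]
width: 0.1
```

Emit:
play_rows(commands=[[0, 0, 0, 0, 0, 0.03, 0], [0, 0, 0, 0, 0, 0.03, 0], [0, 0, 0, 0, 0, 0, 0], [0, 0, 0, 0, 0, 0, 0], [0, 0, 0, 0, 0, 0, 0]])

```text
time_s: 12.92
eef_pos: [532.5, -40.0, 80.0]
tool_rot: [0.616, 3.08, 0.0]
contact_force: [-5.5, 0.3, 17.2]
width: 0.1
```

Emit:
play_rows(commands=[[0, 0, 0, 0, 0, 0.03, 0], [0, 0, 0, 0, 0, 0, 0], [0, 0, 0, 0, 0, 0, 0], [0, 0, 0, 0, 0, 0, 0], [0, 0, 0, 0, 0, 0, 0]])

```text
time_s: 13.33
eef_pos: [532.5, -40.0, 80.0]
tool_rot: [0.616, 3.08, 0.0]
contact_force: [-6.2, 0.2, 20.2]
width: -0.1
```

Emit:
play_rows(commands=[[0, 0, 0, 0, 0, -0.5, 0], [0, 0, 0, 0, 0, -1.5, 0], [0, 0, 0, 0, 0, -2, 0], [0, 0, 0, 0, 0, -2, 0], [0, 0, 0, 0, 0, 0, 0]])

```text
time_s: 13.75
eef_pos: [534.4, -40.1, 141.8]
tool_rot: [0.615, 3.075, 0.001]
contact_force: [1.7, 0.0, 0.3]
width: 0.0
```

Bore b bottomed hard at TCP z=80.0 with the force rising 10→20 N and no movement. Now I'll move to socket a.

Emit:
play_rows(commands=[[0, 0, 0, 0.4, 2.0, 0, 0], [0, 0, 0, 0.8, 4.0, 0, 0], [0, 0, 0, 0.8, 4.0, 0, 0], [0, 0, 0, 0.8, 4.0, 0, 0], [0, 0, 0, 0.7, 3.5, 0, 0]])

```text
time_s: 14.17
eef_pos: [567.2, 137.3, 137.9]
tool_rot: [-0.616, -3.08, -0.0]
contact_force: [1.2, -0.6, 0.4]
width: 0.2
```

Emit:
play_rows(commands=[[0, 0, 0, 0.4, 1.7, 0, 0], [0, 0, 0, 0.17, 0.75, 0, 0], [0, 0, 0, 0, 0, 0.8, 0], [0, 0, 0, 0, 0, 0.8, 0], [0, 0, 0, 0, 0, 0, 0]])

```text
time_s: 14.58
eef_pos: [569.6, 158.1, 120.0]
tool_rot: [-0.617, -3.077, 0.003]
contact_force: [-1.0, 0.3, -0.6]
width: -0.4
```

```bash
python3 st.py
python3 - <<'E'
from ov import *
for n in("scene","top"):
    cv2.imwrite(f"pics/{n}9.png",cv2.cvtColor(arm.capture(n),cv2.COLOR_RGB2BGR))
p=arm.sense()["eef_pos"];print(p)
a=cv2.imread("pics/scene9.png")
C=((18,0),(18,-8))
o=overlay("scene",a,np.array([571.5,161,98]),10,(40,28),circ=C)
cv2.circle(o,tuple(((proj("scene",[p[0]-.6,p[1]+1.2,p[2]])+.5-np.floor(proj("scene",[571.5,161,98])-[40,28]))*10).astype(int)),3,(0,255,0),-1)
cv2.imwrite("pics/d7.png",o)
b=cv2.imread("pics/top9.png");cv2.imwrite("pics/d8.png",cv2.resize(b[180:290,220:420],None,fx=4,fy=4))
E
```

```text
14.5833 [569.65 158.12 119.99] [-1.   0.3 -0.6] -0.4 R [[-0.923, 0.385, -0.004], [0.385, 0.923, -0.001], [0.003, -0.003, -1.0]] [ 0.268  0.429  1.798 -0.     0.919 -0.907]
[570.56848832 158.22645002 121.45179008]
```

View pics/d7.png

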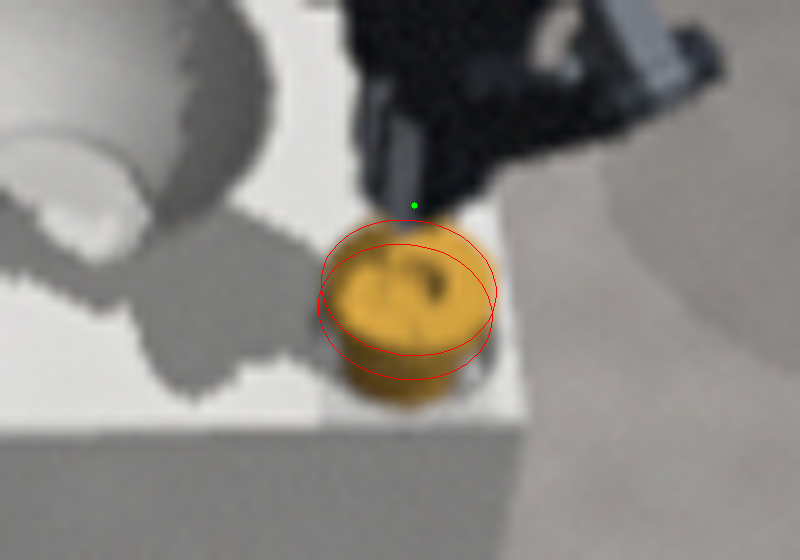

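View pics/d8.png

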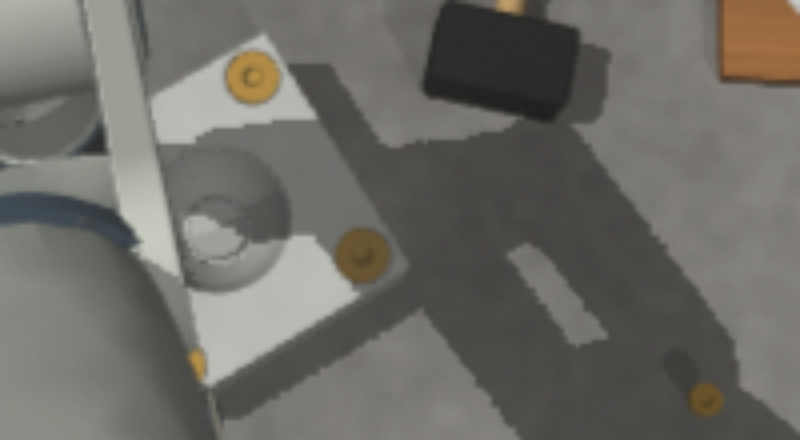

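Socket b now looks flush in the top view at crop (362,255), and the fingertips are above socket a at crop (410,215). I'll press socket a the same way.

Emit:
play_rows(commands=[[0, 0, 0, 0, 0.1, 0.5, 0], [0, 0, 0, 0, 0, 0.8, 0], [0, 0, 0, 0, 0, 0.6, 0], [0, 0, 0, 0, 0, 0.2, 0], [0, 0, 0, 0, 0, 0, 0]])

```text
time_s: 15.1
eef_pos: [571.1, 160.5, 100.4]
tool_rot: [-0.616, -3.079, 0.001]
contact_force: [-0.4, -0.4, -0.1]
width: -0.0
```

Emit:
play_rows(commands=[[0, 0, 0, 0, 0, 0, 0], [0, 0, 0, 0, 0, 0, 0], [0, 0, 0, 0, 0, 0.05, 0], [0, 0, 0, 0, 0, 0.05, 0], [0, 0, 0, 0, 0, 0, 0]])

```text
time_s: 15.52
eef_pos: [571.8, 160.8, 100.5]
tool_rot: [0.616, 3.08, 0.0]
contact_force: [-0.2, -0.4, 0.7]
width: 0.3
```

Emit:
play_rows(commands=[[0, 0, 0, 0, -0.1, 0.05, 0], [0, 0, 0, 0, 0, 0.1, 0], [0, 0, 0, 0, 0, 0.1, 0], [0, 0, 0, 0, 0, 0.1, 0], [0, 0, 0, 0, 0, 0.1, 0]])

```text
time_s: 15.93
eef_pos: [571.6, 159.9, 96.6]
tool_rot: [0.616, 3.08, 0.0]
contact_force: [-1.9, -1.0, 9.9]
width: -0.2
```

Emit:
play_rows(commands=[[0, 0, 0, 0, 0, 0.1, 0], [0, 0, 0, 0, 0, 0.1, 0], [0, 0, 0, 0, 0, 0.1, 0], [0, 0, 0, 0, 0, 0, 0], [0, 0, 0, 0, 0, 0, 0]])

```text
time_s: 16.35
eef_pos: [571.6, 159.9, 93.5]
tool_rot: [0.616, 3.08, 0.0]
contact_force: [-1.0, -0.1, 7.4]
width: 0.1
```

Emit:
play_rows(commands=[[0, 0, 0, 0, 0, 0.12, 0], [0, 0, 0, 0, 0, 0.12, 0], [0, 0, 0, 0, 0, 0.12, 0], [0, 0, 0, 0, 0, 0.12, 0], [0, 0, 0, 0, 0, 0.12, 0]])

```text
time_s: 16.77
eef_pos: [571.7, 159.9, 87.7]
tool_rot: [0.616, 3.08, 0.0]
contact_force: [-3.4, -0.7, 10.1]
width: 0.2
```

Emit:
play_rows(commands=[[0, 0, 0, 0, 0, 0.1, 0], [0, 0, 0, 0, 0, 0.1, 0], [0, 0, 0, 0, 0, 0.1, 0], [0, 0, 0, 0, 0, 0.1, 0], [0, 0, 0, 0, 0, 0, 0]])

```text
time_s: 17.18
eef_pos: [571.6, 159.9, 83.5]
tool_rot: [0.616, 3.08, 0.0]
contact_force: [-1.6, 0.4, 7.7]
width: -0.3
```

Emit:
play_rows(commands=[[0, 0, 0, 0, 0, 0.05, 0], [0, 0, 0, 0, 0, 0.05, 0], [0, 0, 0, 0, 0, 0.05, 0], [0, 0, 0, 0, 0, 0.05, 0], [0, 0, 0, 0, 0, 0, 0]])

```text
time_s: 17.6
eef_pos: [571.6, 159.9, 81.6]
tool_rot: [0.616, 3.08, 0.0]
contact_force: [-1.9, -0.7, 7.3]
width: 0.2
```

Emit:
play_rows(commands=[[0, 0, 0, 0, 0, 0.03, 0], [0, 0, 0, 0, 0, 0.03, 0], [0, 0, 0, 0, 0, 0.03, 0], [0, 0, 0, 0, 0, 0, 0], [0, 0, 0, 0, 0, 0, 0]])

```text
time_s: 18.02
eef_pos: [571.6, 159.9, 80.8]
tool_rot: [0.616, 3.08, 0.0]
contact_force: [-1.4, -0.5, 8.7]
width: 0.1
```

Emit:
play_rows(commands=[[0, 0, 0, 0, 0, 0.03, 0], [0, 0, 0, 0, 0, 0.03, 0], [0, 0, 0, 0, 0, 0.02, 0], [0, 0, 0, 0, 0, 0, 0], [0, 0, 0, 0, 0, 0, 0]])

```text
time_s: 18.43
eef_pos: [571.7, 160.0, 80.2]
tool_rot: [0.616, 3.08, 0.001]
contact_force: [-2.3, -0.8, 10.7]
width: -0.1
```

Emit:
play_rows(commands=[[0, 0, 0, 0, 0, 0.03, 0], [0, 0, 0, 0, 0, 0.03, 0], [0, 0, 0, 0, 0, 0, 0], [0, 0, 0, 0, 0, 0, 0], [0, 0, 0, 0, 0, 0, 0]])

```text
time_s: 18.85
eef_pos: [571.7, 159.9, 80.1]
tool_rot: [0.616, 3.08, 0.001]
contact_force: [-4.2, -1.6, 15.6]
width: -0.3
```

Emit:
play_rows(commands=[[0, 0, 0, 0, 0, 0.04, 0], [0, 0, 0, 0, 0, 0, 0], [0, 0, 0, 0, 0, 0, 0], [0, 0, 0, 0, 0, 0, 0], [0, 0, 0, 0, 0, 0, 0]])

```text
time_s: 19.27
eef_pos: [571.6, 159.9, 80.0]
tool_rot: [0.616, 3.08, 0.001]
contact_force: [-5.5, -1.5, 19.4]
width: 0.1
```

Emit:
play_rows(commands=[[0, 0, 0, 0, 0, -0.5, 0], [0, 0, 0, 0, 0, -1.5, 0], [0, 0, 0, 0, 0, -3, 0], [0, 0, 0, 0, 0, -3, 0], [0, 0, 0, 0, 0, -3, 0]])

```text
time_s: 19.68
eef_pos: [570.9, 159.8, 189.1]
tool_rot: [-0.616, -3.08, 0.001]
contact_force: [0.8, 0.5, -0.7]
width: 0.0
```

Emit:
play_rows(commands=[[0, 0, 0, 3, 3, -1, 0], [0, 0, 0, 3, 3, -1, 0], [0, 0, 0, 3, 3, 0, 0], [0, 0, 0, 3, 3, 0, 0], [0, 0, 0, 3, 3, 0, 0]])

```text
time_s: 20.1
eef_pos: [492.0, 352.0, 207.7]
tool_rot: [0.617, 3.08, 0.001]
contact_force: [1.1, -1.1, 0.6]
width: -0.2
```

Emit:
play_rows(commands=[[0, 0, 0, 2, 3, 0, 0], [0, 0, 0, 2, 3, 0, 0], [0, 0, 0, 2, 3, 0, 0], [0, 0, 0, 1, 1, 0, 0], [0, 0, 0, 0, 0, 0, 0]])

```text
time_s: 20.52
eef_pos: [465.3, 472.7, 206.9]
tool_rot: [-0.611, -3.081, -0.001]
contact_force: [0.2, -0.4, -0.3]
width: 0.2
```

```bash
python3 st.py
python3 - <<'E'
from fit import *
from ov import overlay
T={}
for n in("scene","top"):
    im=cv2.cvtColor(arm.capture(n),cv2.COLOR_RGB2BGR);cv2.imwrite(f"pics/{n}10.png",im);T[n]=im
a,b=T["scene"],T["top"]
cv2.imwrite("pics/e1.png",cv2.resize(a[120:270,200:380],None,fx=4,fy=4));cv2.imwrite("pics/e2.png",cv2.resize(b[180:300,215:415],None,fx=4,fy=4))
for n in T:
    for k,g in(("a",(571.6,159.9)),("b",(532.4,-40)),("f1",(652,41)),("f2",(452.3,79.5))): 
        q,e=fit(n,T[n],*g,80,0);print(n,k,q.round(1),round(e,2))
E
```

```text
20.5167 [465.25 472.67 206.87] [ 0.2 -0.4 -0.3] 0.2 R [[-0.924, 0.382, -0.0], [0.382, 0.924, 0.001], [0.001, 0.0, -1.0]] [ 7.910e-01  4.340e-01  1.569e+00  1.000e-03  1.139e+00 -3.890e-01]
scene a [570.6 161. ] 3.25
scene b [531.6 -38.5] 2.96
scene f1 [651.2  41.8] 2.8
scene f2 [451.3  80.4] 2.45
top a [572.9 159. ] 13.9
top b [534.  -40.2] 10.97
top f1 [653.4  40.1] 9.89
top f2 [453.2  78.7] 15.01
```

View pics/e1.png

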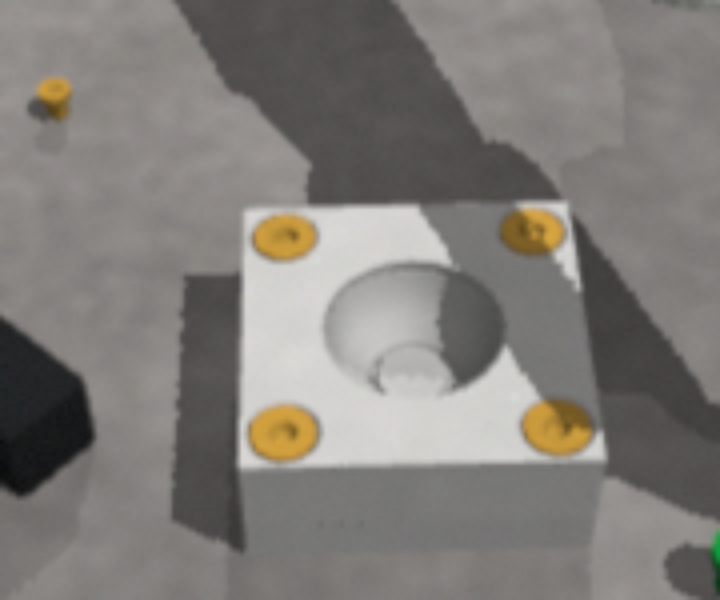

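View pics/e2.png

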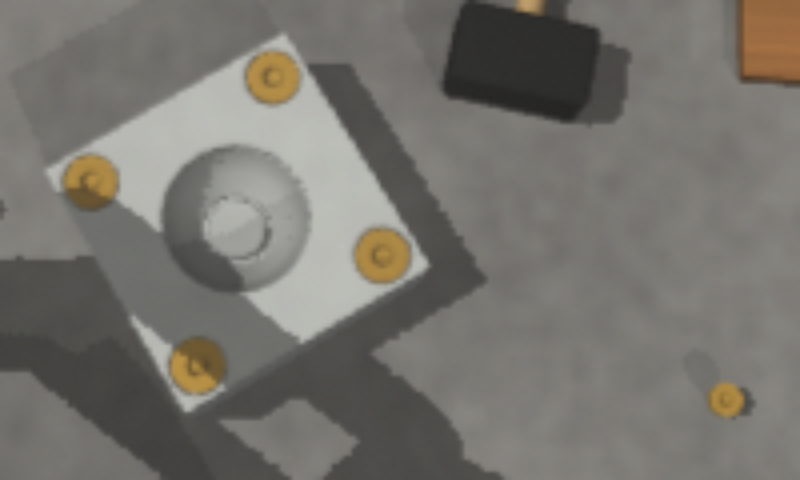

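All four sockets lie flush, at scene crop (285,237), (530,232), (283,432) and (558,427). The fits agree with the ideal mould geometry to within 1 mm, the bystanders are in place, and the arm is clear, so I'm handing in.

Run:
```python
from rig import arm
print(arm.job_done()); print(arm.sense()["time_s"])
```

```text
the job is handed in; nothing more can be done
None
the job is handed in; nothing more can be done
```

Both sockets are pressed home and the job is handed in at about 20.6 s of the 58 s allowed. The hand-in gives no verdict, so the result rests on my own checks.

**What I did:** I gripped the loose full-size socket by its flange and stood it in bore b. I pressed it down with shut fingertips, then pressed socket a the same way. The small socket, bowl, mallet and the green and pink look-alikes were not touched.

**Last checks:**
- **Force:** each socket moved under about 7–11 N, then stopped dead at tip height 80.0 mm, level with the mould's face. I stopped pushing at about 20 N, the highest force reported, well under 60 N.
- **Pictures:** all four flanges look flush and upright. In each camera the sockets fit the mould's corner pattern to about 1 mm.
- **Bystanders:** the small socket and the mallet look unmoved in the last pictures. I did not check the bowl again at the end, but the arm did not come near it while low.

**What disagreed:**
- The two cameras differ by about 2 mm in absolute position. I averaged them and used relative positions.
- The gripper read about 34 mm on the 36 mm flange, but the grip held.
- One automatic fit of the held socket in the scene camera was 4–5 mm off. I overrode it after checking the outline by eye.

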